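# Load the reagent bays and clamp them

## Robot

A 6-joint arm with a two-finger parallel gripper is mounted at the origin on the work surface. World frame = base frame: x ahead of the robot, y to its left, z up, the work surface at z = 0. Lengths are in m, angles in rad, forces in N, time in s.
With the tool pointing down it reaches from about 0.325 to 0.9 m from the base axis. Payload 6.1 kg.
Tool frame: the origin (TCP) lies midway between the tips of the shut fingers; the grasp point (between the pads) lies 19 mm behind it; z points along the fingers, y is the line along which they close (so a half turn about z gives the same grasp; the last joint's range is limited). The gripper opens to 87 mm and grips with 3 to 60 N. Pads are 19 mm wide; open, the fingers measure 117 mm over their backs; the gripper's body (75 mm by 190 mm) begins 51 mm behind the grasp point.
Start: joints at [-1.473, 0.22, 1.526, -0, 1.395, -0.126], TCP at [0.139, -0.609, 0.202] pointing down, gripper open.
Joint ranges: [-2.98, 2.98], [-0.91, 2.08], [0.09, 2.57], [-1.24, 4.39], [0.2, 2.65], [-2.68, 2.68]. Speed limits (rad/s): [2.57, 2.57, 3.01, 3.14, 3.14, 3.14].

## Interface

Orientations are given as a 3x3 rotation matrix whose columns are the frame's x, y, z axes.
In Python, from bench import * gives the robot as it stands. The module is installed in compiled form; this text tells all that it offers. Calls block until the motion is done:
- reach(position, orientation): joint-space move of the TCP to a pose.
- line_to(position, orientation=None, vel=0.15, threshold=None): straight line of the TCP; orientation=None keeps the orientation; vel is the mean speed in m/s. With threshold (N) it stops when the force on the tool has changed by that much, and returns True; else False.
- move_j(angles): joint-space move.
- gripper_to(opening, grip_force=None): finger opening in m; grip_force is the grip in N (None keeps the last); returns when the fingers have stopped.
- wait(seconds).
- solve_ik(position, orientation): joint angles nearest the present ones, or None.
- get_image(name): name is "scene" or "top" or "wrist"; returns the picture (384x512x3 uint8, blue, green, red); there is no depth.
- get_calibration(name): a dict with "K" (3x3 intrinsics, pixels), "view" (4x4, takes a point from world to camera coordinates). Camera axes: x right, y down, z forward; pixel columns grow to the right and rows downward; lengths in m; the calibration is good to about 2 mm. A picture is of the moment at which its call begins: read the wrist's pose just before it. get_calibration takes no time and is no camera call; for the wrist camera it gives the pose at the moment of the call.
A pose or a line that the arm cannot do raises Unreachable and nothing moves.
- close_job(): hands the job in; it is judged then, once.
Readings, each from a call of its own:
- current_clock(): time.
- current_qpos(): joint angles.
- current_qd(): joint speeds.
- current_joint_torque(): joint torques, N m.
- current_tool_pos(): TCP position.
- current_ee_rot(): TCP orientation.
- current_wrist_force(): force on the tool from outside, world axes, zero at the start.
- current_torque(): the same for the moment, N m.
- current_grip_width(): finger opening in m.
- current_grip_force(): force on a finger pad.
Only numpy, scipy, OpenCV 4.12 (cv2) and the standard library are available. Lean on these libraries where they do the work, as an engineer would, in place of code of your own. Each camera call takes 0.05 s, during which the arm holds its last target. There are 200 camera calls.

## Task

Drop the three white reagent containers one by one into the analyser's pockets, each fully home and upright in the pocket of its own shape. With all three in, press the clamp lever at the analyser's side down until its latch catches and it stays down by itself. Leave the other things on the counter where they are.

Things in the scene. Friction and masses are not known exactly. Their poses are not given: they have to be found in the camera images.
- cartridge_long: Long narrow white reagent cartridge, a box 120 (x) x 32 (y) x 66 mm tall with two black round caps (22 mm diameter, 8 mm high, at x = +-40 mm) on top; stands upright on the counter, 0.22 kg give or take. Origin: centre of its underside, z up. Fits either way round.
- cartridge_wide: Short wide white reagent cartridge, a box 80 (x) x 44 (y) x 66 mm tall with one black round cap (22 mm diameter, 8 mm high) in the middle of its top; stands upright, 0.22 kg give or take. Origin: centre of its underside, z up. Fits either way round.
- canister: Round white test-strip canister, 54 mm diameter, 82 mm tall including its black lid (the top 12 mm); stands upright, 0.20 kg give or take. Origin: centre of its underside, z up.
- pocket_long (a point): Long narrow pocket, 130 (x) x 40 (y) mm, 30 mm deep, in the middle of the top of a grey bay block (160 x 86 x 45 mm tall) fixed on the analyser's deck, rim 65 mm above the counter. The three bays stand side by side at 90 mm pitch in any order, turned with the analyser. Point: centre of the pocket's floor, 35 mm above the counter, z up, x along the bay; a container fully home has its origin here.
- pocket_wide (a point): Short wide pocket, 90 (x) x 52 (y) mm, 30 mm deep, in the middle of the top of a grey bay block (160 x 86 x 45 mm tall) fixed on the analyser's deck, rim 65 mm above the counter. The three bays stand side by side at 90 mm pitch in any order, turned with the analyser. Point: centre of the pocket's floor, 35 mm above the counter, z up, x along the bay; a container fully home has its origin here.
- pocket_round (a point): Round pocket, diameter 62 mm, 30 mm deep, in the middle of the top of a grey bay block (160 x 86 x 45 mm tall) fixed on the analyser's deck, rim 65 mm above the counter. The three bays stand side by side at 90 mm pitch in any order, turned with the analyser. Point: centre of the pocket's floor, 35 mm above the counter, z up, x along the bay; a container fully home has its origin here.
- analyser: White bench analyser, fixed to the counter: a low deck 300 (x) x 385 (y) mm, 20 mm thick, with a housing 90 mm tall along its back (+x) 100 mm. Origin on the counter under the centre of the middle bay; x points to its back, away from the robot, y to its left, where the clamp lever stands, 185 mm from the origin.
- lever (a joint): Clamp lever angle, rad: 0 = raised (bar rises 0.48 rad towards the robot, held up by a spring), grows as pressed, 0.48 = end stop, bar level. Pressed to about 0.46 or more, a spring pawl in the grey post on its outer side snaps over it, and when let go it stays at about 0.44. Needs 3 to 8 N at the pad.
- lever_pad (a point): Centre of the top face of the lever's black pad (70 mm along the bar, 42 mm wide), 155 mm from the hinge axis and 6 mm above the bar's centre line. About 152 mm above the counter when raised, about 81 mm at the end stop. Press it from above; it swings about the hinge, 17 mm towards the robot on its way down.
- lever_hinge (a point): Point on the clamp lever's hinge axis, 75 mm above the counter; the axis is the analyser's y axis and the bar points to the analyser's -x.
- mouse: Bystander, loose: black computer mouse, 100 x 58 x 32 mm. Leave it where it is.
- amber_bottle: Bystander, loose: amber glass bottle with a white cap, 48 mm diameter, 105 mm tall. Leave it where it is.
- carton_flat: Bystander, loose: blue medicine carton lying flat, 85 x 55 x 30 mm. Leave it where it is.
- carton_tall: Bystander, loose: red medicine carton, 50 x 75 x 90 mm tall. Leave it where it is.
- strip_stand: Bystander, loose: clear plastic test-strip stand, a U-shaped channel, 60 x 36 x 28 mm tall. Leave it where it is.
- spatula: Bystander, loose: flat spatula lying on the counter. Leave it where it is.
Mind the look-alikes: they are no part of the job. Leave any purple look-alike of the cartridge_wide alone.

How it is judged:
On the way, in this order (a step that is already met when the one before it is completed fails the run):
1. all three containers are home in their own pockets while the clamp lever is still up (horizontal distance between cartridge_long and pocket_long below 0.008 m and z of cartridge_long in the frame of pocket_long below 0.005 m and angle between each of cartridge_long, cartridge_wide, canister's own z axis and vertical below 0.12 rad and horizontal distance between cartridge_wide and pocket_wide below 0.008 m and z of cartridge_wide in the frame of pocket_wide below 0.005 m and horizontal distance between canister and pocket_round below 0.008 m and z of canister in the frame of pocket_round below 0.005 m and value of joint lever below 0.12 rad), for 0.2 s.
2. the clamp lever is pressed down past its latch (value of joint lever above 0.42 rad), for 0.2 s.
At the end, for the whole second after the job is handed in: Each container stands in the pocket of its own shape: origin within 8 mm sideways of the pocket's centre and less than 5 mm above its floor, tilted less than 0.12 rad, at rest; and the clamp lever is held down by its latch (joint above 0.42) (horizontal distance between cartridge_long and pocket_long below 0.008 m and z of cartridge_long in the frame of pocket_long below 0.005 m and angle between each of cartridge_long, cartridge_wide, canister's own z axis and vertical below 0.12 rad and horizontal distance between cartridge_wide and pocket_wide below 0.008 m and z of cartridge_wide in the frame of pocket_wide below 0.005 m and horizontal distance between canister and pocket_round below 0.008 m and z of canister in the frame of pocket_round below 0.005 m and linear speed of each of cartridge_long, cartridge_wide, canister below 0.02 m/s and value of joint lever above 0.42 rad); the robot touches nothing.
It fails at once if a bystander is pushed more than 40 mm from its place (distance of any of mouse, amber_bottle, carton_flat, carton_tall, strip_stand, spatula from where it was at the start of the episode above 0.04 m).
It also fails if it takes over 72 s, if anything falls off the work surface, if the arm or the gripper's body presses on something with over 40 N, if the wrist force passes 120 N, or if a joint passes its speed limit or range.

## Working session

There is one attempt and no reset: what is moved stays moved. The work goes in short steps, each a Python script; the robot and the scene stay as the last script left them, time stands still between calls to the robot, and variables do not carry over. Pictures are saved under pics/ and viewed, at most 10 in all, crops included, and the job is handed in when it is done.

```bash
mkdir -p pics
python3 - <<'E'
from bench import *
import cv2,numpy as np
for n in("scene","top"):
    im=get_image(n); cv2.imwrite(f"pics/{n}0.png",im); c=get_calibration(n); np.savez(f"{n}.npz",K=c["K"],view=c["view"])
    print(n,np.round(c["K"],1).tolist(),np.round(c["view"],3).tolist())
print(current_clock())
E
```

```text
scene [[419.0, 0.0, 240.7], [0.0, 419.0, 192.2], [0.0, 0.0, 1.0]] [[0.655, 0.755, -0.017, -0.287], [0.469, -0.424, -0.774, -0.153], [-0.592, 0.5, -0.632, 1.59], [0.0, 0.0, 0.0, 1.0]]
top [[465.8, 0.0, 252.9], [0.0, 465.8, 183.5], [0.0, 0.0, 1.0]] [[0.014, -1.0, 0.023, -0.079], [-0.997, -0.015, -0.069, 0.462], [0.07, -0.022, -0.997, 1.458], [0.0, 0.0, 0.0, 1.0]]
0.1
```

View pics/top0.png

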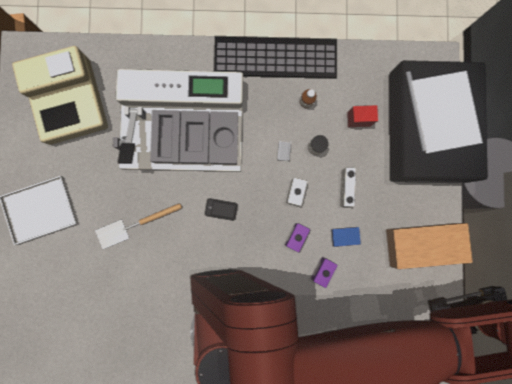

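View pics/scene0.png

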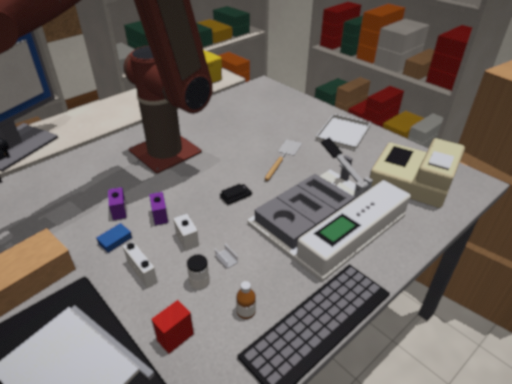

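The top view shows the long cartridge at (349,187), the wide one at (298,192), the canister lid at (319,145), the long, wide and round pockets at (166,135), (196,137) and (223,137), and the lever pad at (127,153). The scene view agrees. Next I'll get coarse positions and set up the wrist camera.

```bash
cat > h.py <<'E'
from bench import *
import cv2, numpy as np
def ray(c,u,v,z):
    K,V=np.array(c["K"]),np.array(c["view"]); R,t=V[:3,:3],V[:3,3]
    o=-R.T@t; d=R.T@np.linalg.solve(K,[u,v,1.0]); return o+d*(z-o[2])/d[2]
def proj(c,p):
    K,V=np.array(c["K"]),np.array(c["view"]); q=K@(V[:3,:3]@np.array(p)+V[:3,3]); return q[:2]/q[2]
def down(yaw):  # tool y axis (closing line) at angle yaw in the world, z down
    y=np.array([np.cos(yaw),np.sin(yaw),0]); z=np.array([0,0,-1.]); return np.column_stack([np.cross(y,z),y,z])
E
python3 - <<'E'
from h import *
c=get_calibration("top")
for n,u,v,z in [("long a",350,174,.074),("long b",349.5,200,.074),("wide",298,192,.074),("can",319,145,.082),("pl",166,135,.065),("pw",196,137,.065),("pr",223,137,.065),("pad",127,153,.152),("bottle",309,95,.1),("stand",284,151,.028),("mouse",221,209,.03),("purple",298,238,.07),("bluecarton",346,236,.03),("red",364,117,.09)]:
    print(n,ray(c,u,v,z).round(3))
R=current_ee_rot(); p=current_tool_pos(); V=np.array(get_calibration("wrist")["view"]); print(get_calibration("wrist")["K"])
o=-V[:3,:3].T@V[:3,3]; print("cam in tool",(R.T@(o-p)).round(4)); print((R.T@V[:3,:3].T).round(3)); print(np.round(R,3))
for n,q in (("cont",(.5,-.32,.4)),("bay",(.56,.1,.42))):
  for y in (0,np.pi/2,-np.pi/2,np.pi):
    s=solve_ik(q,down(y)); print(n,y,None if s is None else np.round(s,2))
E
```

```text
long a [ 0.493 -0.368  0.074]
long b [ 0.414 -0.366  0.074]
wide [ 0.436 -0.209  0.074]
can [ 0.58  -0.271  0.082]
pl [0.605 0.198 0.065]
pw [0.601 0.106 0.065]
pr [0.602 0.023 0.065]
pad [0.536 0.294 0.152]
bottle [ 0.73  -0.237  0.1  ]
stand [ 0.567 -0.169  0.028]
mouse [0.381 0.027 0.03 ]
purple [ 0.296 -0.21   0.07 ]
bluecarton [ 0.303 -0.366  0.03 ]
red [ 0.668 -0.407  0.09 ]
[[290.33991589   0.         257.42908827]
 [  0.         290.33991589 192.97609518]
 [  0.           0.           1.        ]]
cam in tool [ 7.010e-02 -1.000e-04 -1.829e-01]
[[ 0.    -0.967 -0.256]
 [ 1.     0.     0.   ]
 [-0.    -0.256  0.967]]
[[ 0.975  0.222 -0.   ]
 [ 0.222 -0.975  0.002]
 [ 0.    -0.002 -1.   ]]
cont 0 [-0.7   0.1   1.3  -0.    1.74 -0.7 ]
cont 1.5707963267948966 [-0.7   0.1   1.3  -0.    1.74 -2.27]
cont -1.5707963267948966 [-0.7   0.1   1.3  -0.    1.74  0.87]
cont 3.141592653589793 [-0.7   0.1   1.3  -0.    1.74  2.44]
bay 0 [ 0.04  0.04  1.32 -0.    1.78  0.04]
bay 1.5707963267948966 [ 0.04  0.04  1.32 -0.    1.78 -1.53]
bay -1.5707963267948966 [ 0.04  0.04  1.32 -0.    1.78  1.61]
bay 3.141592653589793 None
```

Run:
```python
from h import *
import pickle
R=down(-np.pi/2); D={}
for n,q in (("cont",(.50,-.29,.26)),("bay",(.55,.11,.26))):
    reach(q,R); wait(.3); c=get_calibration("wrist"); im=get_image("wrist"); D[n]=(c,im); cv2.imwrite(f"pics/{n}.png",im)
pickle.dump(D,open("d.pkl","wb")); print(current_clock())
```

```text
4.0583
```

View pics/cont.png

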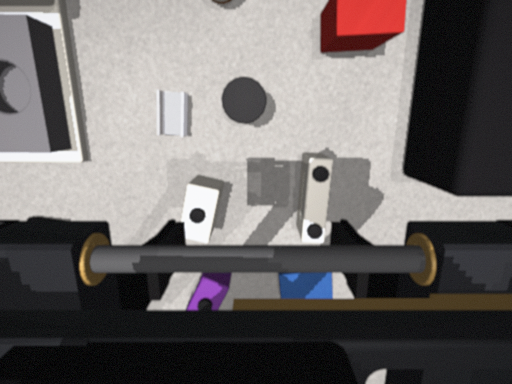

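View pics/bay.png

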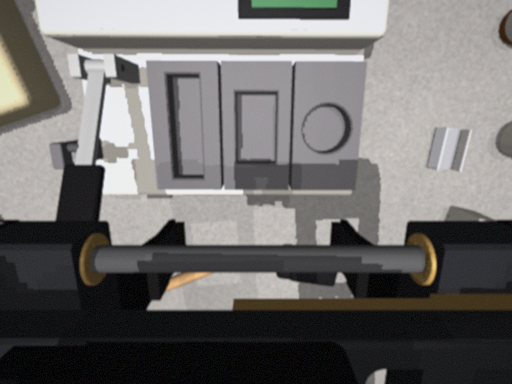

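The wrist views show the long cartridge's caps at (320,174) and (315,231), the wide cartridge's cap at (197,215) and the lid at (244,100). In the second, the bay block tops run from about (148,61) to (365,62), with the lever on the left. I'll enlarge both to pick corners.

Run:
```python
from h import *
import pickle
D=pickle.load(open("d.pkl","rb"))
def crop(n,x0,y0,x1,y1,s,out):
    im=D[n][1][y0:y1,x0:x1]; im=cv2.resize(im,None,fx=s,fy=s,interpolation=cv2.INTER_CUBIC)
    for x in range(x0,x1,20): cv2.line(im,((x-x0)*s,0),((x-x0)*s,6),(0,0,255),1); cv2.putText(im,str(x),((x-x0)*s,16),0,.35,(0,0,255),1)
    for y in range(y0,y1,20): cv2.line(im,(0,(y-y0)*s),(6,(y-y0)*s),(0,0,255),1); cv2.putText(im,str(y),(8,(y-y0)*s+4),0,.35,(0,0,255),1)
    cv2.imwrite(out,im)
crop("bay",140,50,380,220,3,"pics/bayc.png"); crop("cont",170,150,350,250,4,"pics/contc.png")
# black caps/lid via contours
c,im=D["cont"]; m=(im.max(2)<60).astype(np.uint8)
for q,z in (((320,174),.074),((315,231),.074),((197,215),.074),((244,100),.082)):
    n,l,st,ce=cv2.connectedComponentsWithStats(m); k=l[q[1],q[0]]; print(q,st[k].tolist(),ce[k].round(1),ray(c,*ce[k],z).round(4))
```

```text
(320, 174) [313, 167, 15, 14, 166] [320.1 173.6] [ 0.4981 -0.3714  0.074 ]
(315, 231) [308, 225, 13, 13, 130] [314.2 230.5] [ 0.4193 -0.3676  0.074 ]
(197, 215) [191, 209, 13, 13, 136] [197. 215.] [ 0.4418 -0.2094  0.074 ]
(244, 100) [0, 0, 512, 384, 117384] [233.  147.2] [ 0.5327 -0.2604  0.082 ]
```

View pics/bayc.png

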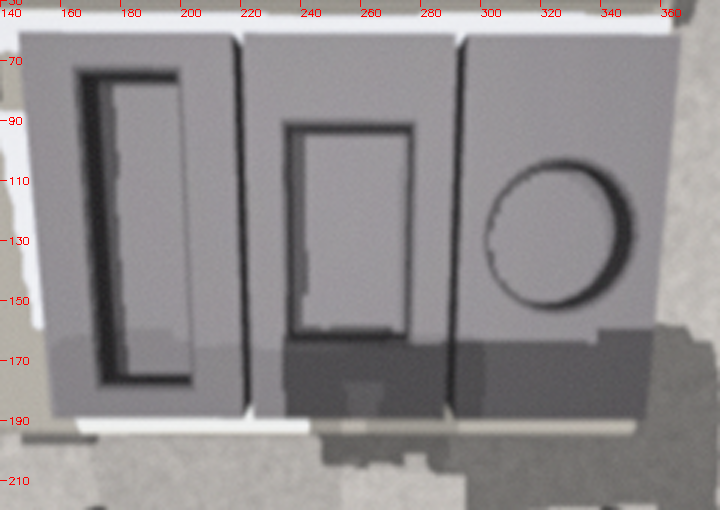

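View pics/contc.png

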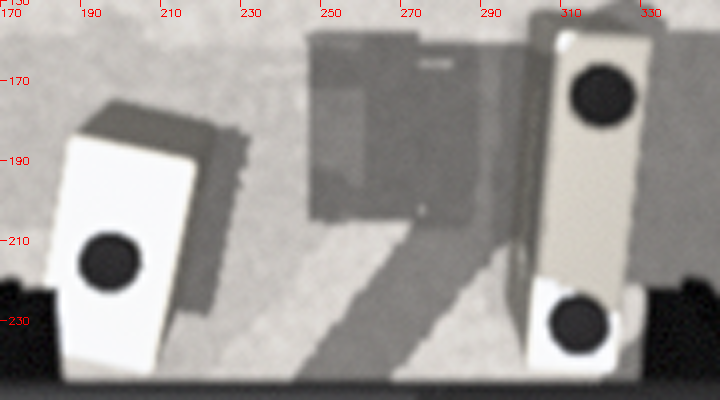

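The crops show the bay tops clear: outline corners at crop px (20,33), (679,35), (645,419) and (54,418), plus the pocket rims. The wide cartridge's top edges run (70,135)→(196,160)→(155,373) in its crop. Casting these now.

Run:
```python
from h import *
import pickle
D=pickle.load(open("d.pkl","rb"))
c,im=D["cont"]; m=(im.max(2)<85).astype(np.uint8); n,l,st,ce=cv2.connectedComponentsWithStats(m); k=l[100,244]; print("can",st[k],ray(c,*ce[k],.082).round(4))
e=lambda x,y:ray(c,170+(x+.5)/4-.5,150+(y+.5)/4-.5,.066)[:2]
a,b,d=e(70,135),e(196,160),e(155,373)
print("wide corners",a,b,d,"len",np.linalg.norm(a-b),np.linalg.norm(b-d),"ang short",np.degrees(np.arctan2(*(b-a)[::-1])),"long",np.degrees(np.arctan2(*(b-d)[::-1])),"centre",(a+d)/2)
cb,_=D["bay"]; f=lambda x,y:ray(cb,140+(x+.5)/3-.5,50+(y+.5)/3-.5,.065)[:2]
for n,P in (("block",[(20,33),(679,35),(645,419),(54,418)]),("long",[(75,68),(180,68),(193,386),(99,386)]),("wide",[(283,122),(415,122),(410,341),(287,341)])):
    Q=np.array([f(*p) for p in P]); print(n,"centre",Q.mean(0).round(4),"sides",[np.linalg.norm(Q[i]-Q[i-1]).round(4) for i in range(4)],"x-angle",np.degrees(np.arctan2(*((Q[0]-Q[3])[::-1]))).round(2),np.degrees(np.arctan2(*((Q[1]-Q[2])[::-1]))).round(2),"y-angle",np.degrees(np.arctan2(*((Q[0]-Q[1])[::-1]))).round(2),np.degrees(np.arctan2(*((Q[3]-Q[2])[::-1]))).round(2))
print("round",f(560,234.5).round(4))
```

```text
can [ 223   78   43   45 1536] [ 0.5884 -0.2744  0.082 ]
wide corners [ 0.48334521 -0.1968843 ] [ 0.47474543 -0.23849978] [ 0.39752609 -0.22140317] len 0.04249475761805304 0.07908932724660737 ang short -101.67573321507531 long -12.48408165122129 centre [ 0.44043565 -0.20914373]
block centre [0.6049 0.1108] sides [np.float64(0.1589), np.float64(0.2639), np.float64(0.1586), np.float64(0.2643)] x-angle -0.18 -0.06 y-angle 89.79 89.85
long centre [0.6061 0.2008] sides [np.float64(0.1312), np.float64(0.0424), np.float64(0.1312), np.float64(0.0416)] x-angle -0.09 -0.45 y-angle 89.95 89.95
wide centre [0.6057 0.1112] sides [np.float64(0.0905), np.float64(0.0542), np.float64(0.0905), np.float64(0.0537)] x-angle -0.12 -0.39 y-angle 89.95 89.95
round [0.6058 0.0217]
```

Measurements are consistent with the known sizes: analyser centre about (0.6055, 0.111), yaw about 0. Starting with the canister.

```bash
cat >> h.py <<'E'
Y0=-np.pi/2; AN=np.radians(-.15)
def pick_place(xy,yaw,gh,pocket,opening,width,off=0.):
    """grasp at height gh above the underside, off along the local x; place in pocket (x,y)"""
    ex=np.array([np.cos(yaw),np.sin(yaw)]); g=np.array(xy)+off*ex; R=down(Y0+yaw); h=gh-.019
    gripper_to(opening); reach([*g,h+.085],R); line_to([*g,h],vel=.12)
    gripper_to(max(width-.012,0),30); w=current_grip_width(); print("width",w,"force",current_grip_force())
    if abs(w-width)>.006: print("BAD GRASP"); return False
    line_to([*g,h+.11],vel=.2)
    p=np.array(pocket)+off*np.array([np.cos(AN),np.sin(AN)]); R=down(Y0+AN)
    line_to([*p,h+.11],R,vel=.3); line_to([*p,h+.075],vel=.12); wait(.2)
    hit=line_to([*p,h+.035],vel=.06,threshold=6)
    z=current_tool_pos()[2]-h; print("hit",hit,"underside z",round(z,4),"grip w",current_grip_width(),"t",current_clock())
    return z<.042
def release(width):
    gripper_to(width+.014); p=current_tool_pos(); line_to([p[0],p[1],p[2]+.09],vel=.2)
E
python3 - <<'E'
from h import *
if pick_place((.588,-.2744),0,.055,(.6055,.0213),.075,.054): release(.054)
c=get_calibration("wrist"); cv2.imwrite("pics/w1.png",get_image("wrist")); print(current_tool_pos(),current_clock())
E
```

```text
width 0.053282666224694776 force 29.993476322852075
hit True underside z 0.0353 grip w 0.05332758666959368 t 10.6167
[0.60218714 0.0216887  0.15885003] 11.8667
```

Run:
```python
from h import *
ok=pick_place((.441,-.2092),np.radians(-12.2),.050,(.6055,.1111),.065,.044)
print(current_tool_pos())
if ok: release(.044)
p=current_tool_pos(); line_to([.56,.06,.24],vel=.3)
cv2.imwrite("pics/w2.png",get_image("wrist")); print(current_tool_pos(),current_clock())
```

```text
width 0.043974701644258145 force 29.872404634952545
hit True underside z 0.0561 grip w 0.04359333342663059 t 17.8083
[0.60754715 0.11102065 0.08713371]
[0.55858359 0.06047257 0.23685226] 18.5667
```

View pics/w2.png

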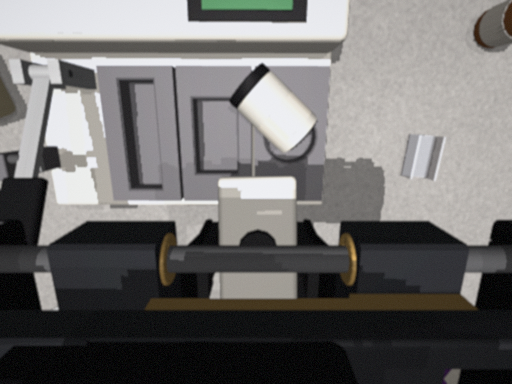

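The wide cartridge I'm still holding knocked the canister over in transit: its underside was at 0.11 and the canister top at 0.117. The canister now lies on the blocks with its lid at (250,88) and its base near (300,138). I'll set the wide cartridge back on the counter, then measure the canister from two views.

Run:
```python
from h import *
import pickle
R=down(Y0+AN); line_to([.441,-.209,.237],R,vel=.3); line_to([.441,-.209,.06],vel=.2); hit=line_to([.441,-.209,.025],vel=.06,threshold=5); print(hit,current_tool_pos())
gripper_to(.062); line_to([.441,-.209,.14],vel=.2)
reach([.53,.06,.24],R); wait(.3)
c=get_calibration("wrist"); im=get_image("wrist"); cs=get_calibration("scene"); s=get_image("scene"); t=get_image("top"); ct=get_calibration("top")
pickle.dump(dict(w=(c,im),s=(cs,s),t=(ct,t)),open("d2.pkl","wb"))
A=cv2.resize(im[40:215,80:360],None,fx=2,fy=2,interpolation=cv2.INTER_CUBIC)   #560x350
B=cv2.resize(s[170:260,235:375],None,fx=2.5,fy=2.5,interpolation=cv2.INTER_CUBIC) #350x225
C=cv2.resize(t[95:185,180:320],None,fx=2.5,fy=2.5,interpolation=cv2.INTER_CUBIC)
o=np.zeros((580,720,3),np.uint8); o[:350,:560]=A; o[350:575,:350]=B; o[350:575,360:710]=C; cv2.imwrite("pics/mix.png",o); print(current_clock())
```

```text
True [ 0.44089629 -0.20931942  0.0363888 ]
24.0917
```

View pics/mix.png

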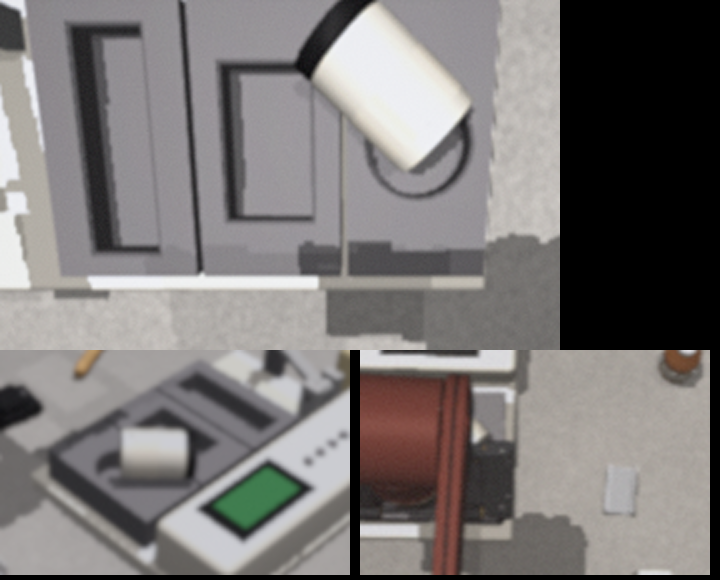

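The canister lies flat across the wide and round blocks: base corners at crop (470,105) and (412,168), lid seam at (313,75)–(380,3). I'll grip it near the lid with the tool leaning 20°, turn it upright in the air, then lower it into the round pocket from the robot's side.

```bash
cat > plan.py <<'E'
from h import *
import pickle
c=pickle.load(open("d2.pkl","rb"))["w"][0]
f=lambda x,y:ray(c,80+(x+.5)/2-.5,40+(y+.5)/2-.5,.092)
b=(f(470,105)+f(412,168))/2; l=(f(313,75)+f(380,3))/2
d=(l-b)/np.linalg.norm(l-b); phi=np.arctan2(d[1],d[0]); a=np.radians(20); up=np.array([0,0,1.])
def frame(axis,zref):  # axis = base->lid; zref = tool direction square to axis
    z=np.cos(a)*zref-np.sin(a)*axis; x=np.cos(a)*axis+np.sin(a)*zref; return np.column_stack([x,np.cross(z,x),z])
def upright(psi): return frame(up,np.array([np.cos(psi),np.sin(psi),0]))
R1=frame(d,-up); hg=.058
g=np.array([*(b+hg*d)[:2],.093]); p1=g+.019*R1[:,2]
pk=np.array([.6055,.0213,0])
def place(under,psi): R=upright(psi); return pk+[0,0,under+hg]+.019*R[:,2],R
E
python3 - <<'E'
from plan import *
print("base",b.round(4),"lid",l.round(4),np.linalg.norm(l-b),"diam",np.linalg.norm(f(470,105)-f(412,168)),"phi",np.degrees(phi)); print("grasp",g,p1)
print(solve_ik(p1,R1),current_qpos().round(2))
for psi in np.radians([-30,-15,0,15,30,45]):
  print(round(np.degrees(psi)),[None if (s:=solve_ik(*place(u,psi))) is None else s.round(2) for u in (.12,.045)])
E
```

```text
base [0.6081 0.0122 0.092 ] lid [0.6574 0.0636 0.092 ] 0.07115272995813705 diam 0.04494937585348638 phi 46.16257048164175
grasp [0.64831983 0.05408317 0.093     ] [0.64381895 0.04939583 0.07514584]
[ 0.08219097  0.61926989  1.28713934 -0.2289321   1.50329985  0.89373863] [-0.04 -0.02  1.72 -0.    1.45  1.54]
-30 [None, array([ 0.3 ,  0.27,  2.29,  4.25,  0.88, -2.12])]
-15 [array([ 0.09, -0.12,  2.48,  3.84,  0.52, -2.08]), array([ 0.09,  0.16,  2.44,  3.65,  0.73, -1.84])]
0 [array([-0.21, -0.21,  2.55,  2.69,  0.45, -1.23]), array([-0.21,  0.1 ,  2.51,  2.84,  0.71, -1.41])]
15 [array([-0.48, -0.16,  2.51,  1.94,  0.74, -0.79]), array([-0.48,  0.14,  2.47,  2.16,  0.87, -1.11])]
30 [array([-0.63, -0.  ,  2.37,  1.61,  1.04, -0.73]), array([-0.63,  0.24,  2.34,  1.73,  1.06, -0.97])]
45 [array([-0.69,  0.17,  2.18,  1.38,  1.26, -0.73]), array([-0.69,  0.36,  2.16,  1.44,  1.23, -0.91])]
```

Run:
```python
from plan import *
gripper_to(.075); reach(p1-.1*R1[:,2],R1); line_to(p1,vel=.12)
gripper_to(.04,45); print("w",current_grip_width(),current_grip_force())
line_to(p1+[0,0,.13],vel=.2); 
q,R=place(.14,np.pi/4); line_to(q,R,vel=max(.02,np.linalg.norm(q-current_tool_pos())/2.2)); wait(.2)
cv2.imwrite("pics/up_w.png",get_image("wrist")); s=get_image("scene"); cv2.imwrite("pics/up_s.png",cv2.resize(s[100:280,180:420],None,fx=3,fy=3)); print(current_tool_pos(),q,current_grip_width(),current_clock())
```

```text
w 0.051811962907897774 45.00708310185374
[0.61827239 0.03408627 0.19187767] [0.6181248  0.0339248  0.19150162] 0.05209426223131131 29.9583
```

View pics/up_s.png

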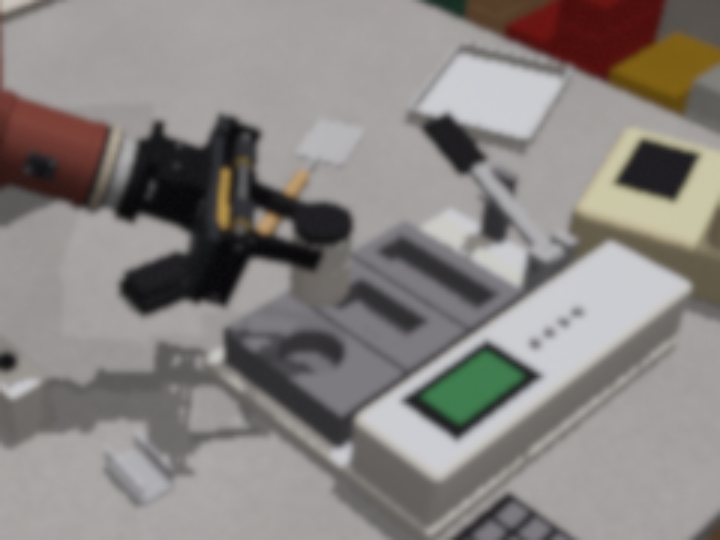

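The canister is upright in the fingers, with the lid at about (322,222) in the crop. I'll project the expected pose to check, then lower it under force guard.

Run:
```python
from plan import *
c=get_calibration("scene")
for h in (.082,.07,0): print(h,(3*(proj(c,(.6055,.0213,.14+h))-[180,100])).round(0))
q,R=place(.085,np.pi/4); line_to(q,vel=.12); wait(.2)
q,R=place(.030,np.pi/4); hit=line_to(q,vel=.04,threshold=5); p=current_tool_pos(); print(hit,"underside",.030+p[2]-q[2],p-q,current_wrist_force().round(1),current_clock())
```

```text
0.082 [321. 220.]
0.07 [320. 231.]
0 [316. 291.]
True underside 0.03473049419955583 [-1.66575646e-05  2.93186991e-04  4.73049420e-03] [-1.  -0.5  3.9] 31.9167
```

Home at 0.0347. Releasing, then placing the wide cartridge with a higher transit (underside at 0.16).

```bash
sed -i 's/line_to(\[\*g,h+.11\],vel=.2)/line_to([*g,h+.16],vel=.25)/; s/line_to(\[\*p,h+.11\],R,vel=.3); line_to(\[\*p,h+.075\],vel=.12)/line_to([*p,h+.16],R,vel=.3); line_to([*p,h+.075],vel=.15)/; s/z<.042/z<.043/' h.py; sed -i 's/p\[2\]+.09\],vel=.2/p[2]+.12],vel=.2/' h.py; grep -n "16\]" h.py
python3 - <<'E'
from plan import *
gripper_to(.070); p=current_tool_pos(); R=current_ee_rot(); line_to(p-.13*R[:,2],vel=.2)
cv2.imwrite("pics/s3.png",get_image("scene"))
reach([.45,-.15,.20],down(Y0+AN))
ok=pick_place((.441,-.2092),AN,.050,(.6055,.1111),.065,.044); print(ok,current_tool_pos())
if ok: release(.044)
else: print(current_wrist_force())
print(current_clock())
E
```

```text
17:    line_to([*g,h+.16],vel=.25)
19:    line_to([*p,h+.16],R,vel=.3); line_to([*p,h+.075],vel=.15); wait(.2)
width 0.043484088717293756 force 29.992724061012268
hit True underside z 0.0641 grip w 0.043465520344378665 t 40.8417
False [0.607335   0.11109329 0.09505936]
[ 0.79090503 -0.11192153  1.9817378 ]
40.8417
```

Run:
```python
from h import *
print(current_torque().round(3))
p=current_tool_pos(); line_to([.6055,.1111,p[2]+.02],vel=.1); wait(.2); p=current_tool_pos(); print(p,current_wrist_force().round(1),current_torque().round(3))
c=get_calibration("scene"); s=get_image("scene"); cw=get_calibration("wrist"); w=get_image("wrist")
import pickle; pickle.dump((c,s,cw,w,p),open("d3.pkl","wb"))
x0,y0,k=250,130,5; S=cv2.resize(s[y0:y0+110,x0:x0+110],None,fx=k,fy=k,interpolation=cv2.INTER_CUBIC)
T=lambda q:tuple(int(v) for v in k*(proj(c,q)-[x0,y0]+.5))
u=p[2]-.031
for z in (u,u+.066):
    Q=[T((p[0]+a,p[1]+b,z)) for a,b in((-.04,-.022),(.04,-.022),(.04,.022),(-.04,.022))]
    for i in range(4): cv2.line(S,Q[i-1],Q[i],(0,0,255),1)
for z,r in((.117,.027),(.065,.031)):
    for t in np.arange(0,6.28,.3): cv2.circle(S,T((.6055+r*np.cos(t),.0213+r*np.sin(t),z)),1,(0,255,0),-1)
W=cv2.resize(w[150:260,180:340],(250,172)); o=np.zeros((550,800,3),np.uint8); o[:,:550]=S; o[:172,550:]=W; cv2.imwrite("pics/chk.png",o); print(current_clock())
```

```text
[-0.008 -0.173  0.054]
[0.6048586  0.11109742 0.11418035] [-0.2  1.2 -2.1] [-0.012  0.022 -0.011]
41.4917
```

View pics/chk.png

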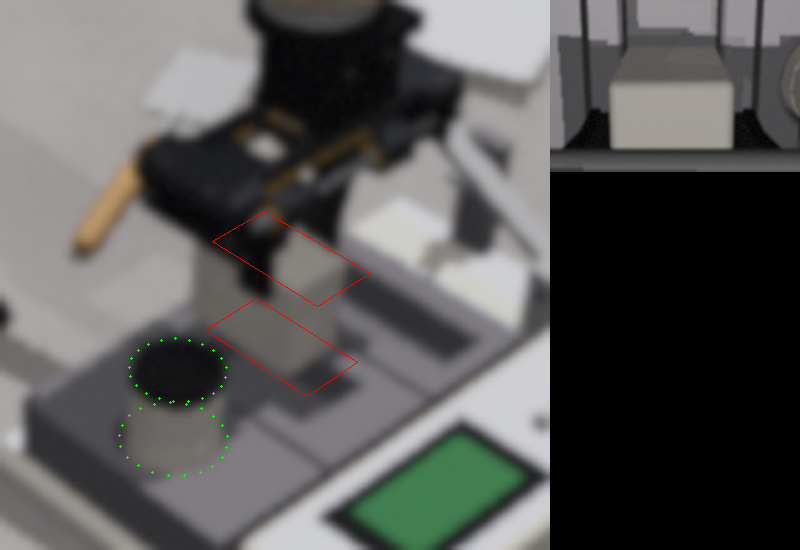

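The canister is home, matching the overlay. The wide cartridge sits in the hand shifted towards the robot: its corner is near (330,345) against the expected (357,362). The inset shows its far top edge at wrist row 202, which I'll cast.

Run:
```python
from h import *
import pickle
c,s,cw,w,p=pickle.load(open("d3.pkl","rb")); g=cv2.cvtColor(w,cv2.COLOR_BGR2GRAY).astype(int)
for col in (230,258,285): print(col,g[172:215,col].tolist())
for v,z in ((202.4,.149),(202.4,.1515),(180.5,.083)):
    print(v,z,[ray(cw,u,v,z).round(4).tolist() for u in (219,298)])
print("expected far edge x",p[0]+.04)
```

```text
230 [83, 76, 75, 73, 74, 73, 72, 75, 78, 83, 85, 89, 92, 90, 90, 90, 89, 89, 89, 91, 89, 90, 90, 89, 89, 89, 91, 89, 92, 97, 109, 124, 133, 144, 153, 156, 160, 160, 160, 162, 158, 159, 159]
258 [86, 78, 77, 77, 76, 75, 81, 79, 86, 90, 91, 96, 97, 96, 96, 96, 94, 94, 90, 90, 91, 93, 90, 90, 93, 90, 92, 89, 93, 101, 116, 130, 138, 147, 156, 159, 160, 161, 162, 159, 162, 159, 160]
285 [101, 80, 71, 69, 70, 71, 73, 71, 76, 83, 91, 91, 91, 93, 95, 95, 95, 95, 96, 93, 91, 88, 88, 89, 90, 88, 87, 89, 91, 102, 121, 133, 140, 149, 152, 158, 161, 161, 161, 159, 160, 159, 159]
202.4 0.149 [[0.6307, 0.1316, 0.149], [0.6306, 0.0895, 0.149]]
202.4 0.1515 [[0.6314, 0.1312, 0.1515], [0.6313, 0.0899, 0.1515]]
180.5 0.083 [[0.6282, 0.1401, 0.083], [0.6281, 0.0805, 0.083]]
expected far edge x 0.6448585982912257
```

Run:
```python
from h import *
R=down(Y0+AN); z=current_tool_pos()[2]
line_to([.6205,.1113,z],R,vel=.05); line_to([.6205,.1113,.100],vel=.1); wait(.2)
hit=line_to([.6205,.1113,.062],vel=.05,threshold=6); p=current_tool_pos(); print(hit,p,p[2]-.031,current_torque().round(2),current_clock())
if p[2]<.076: release(.044)
s=get_image("scene"); cv2.imwrite("pics/s4.png",s); print(current_tool_pos(),current_clock())
```

```text
True [0.61949192 0.11127611 0.06618927] 0.03518927111140405 [ 0.08  0.06 -0.01] 43.0667
[0.61734053 0.11109145 0.1833671 ] 44.4583
```

Run:
```python
from h import *
reach([.5,-.25,.22],down(Y0+AN))
ok=pick_place((.4587,-.3695),np.radians(-2.76),.055,(.6055,.2010),.055,.032,off=.02); print(ok,current_tool_pos(),current_wrist_force().round(1))
if ok: release(.032)
cv2.imwrite("pics/s5.png",get_image("scene")); w=get_image("wrist"); cv2.imwrite("pics/w5.png",w); print(current_clock())
```

```text
width 0.031625290984375734 force 29.99532401561737
hit True underside z 0.0352 grip w 0.03169275692490613 t 52.7583
True [0.6243399  0.20032108 0.07121173] [-1.1 -1.7  3.8]
54.2083
```

All three read home. A quick numeric check of the caps, then the lever.

Run:
```python
from h import *
reach([.53,.13,.26],down(Y0+AN)); wait(.2); c=get_calibration("wrist"); im=get_image("wrist"); cv2.imwrite("pics/w6.png",im)
m=(im.max(2)<75).astype(np.uint8); n,l,st,ce=cv2.connectedComponentsWithStats(m)
for n,q,z in (("capA",(.6455,.201),.109),("capB",(.5655,.201),.109),("wide",(.6055,.111),.109),("can",(.6055,.0213),.117)):
    u,v=proj(c,(*q,z)).round().astype(int); k=l[v,u]; print(n,q,st[k].tolist(),ray(c,*ce[k],z).round(4))
u,v=proj(c,(.536,.296,.152)); print("pad px",u,v)
gripper_to(0); print(current_clock())
```

```text
capA (0.6455, 0.201) [184, 66, 19, 19, 285] [0.6422 0.1992 0.109 ]
capB (0.5655, 0.201) [189, 142, 17, 16, 223] [0.5633 0.1993 0.109 ]
wide (0.6055, 0.111) [267, 104, 16, 17, 221] [0.6043 0.1115 0.109 ]
can (0.6055, 0.0213) [331, 84, 51, 53, 2027] [0.6066 0.0247 0.117 ]
pad px 95.06146367203979 181.23821529716764
56.075
```

Run:
```python
from h import *
import pickle
c=pickle.load(open("d.pkl","rb"))["bay"][0]; print("pad upper edge, both corners",ray(c,65,167,.136).round(3),ray(c,103,167,.136).round(3))
R=down(Y0+AN); reach([.536,.295,.20],R); wait(.1)
print(line_to([.535,.295,.148],vel=.1,threshold=15)); f0=current_wrist_force()
hit=line_to([.518,.295,.070],vel=.06,threshold=30); print(hit,current_tool_pos(),current_wrist_force().round(1),current_clock())
```

```text
pad upper edge, both corners [0.568 0.315 0.136] [0.568 0.274 0.136]
False
False [0.51792316 0.29494894 0.06997216] [-0.1  0.6 -0. ] 59.0583
```

Run:
```python
from h import *
print("grip",current_grip_width(),current_grip_force(),current_wrist_force().round(1),current_tool_pos(),current_clock())
w=get_image("wrist"); s=get_image("scene"); cv2.imwrite("pics/w7.png",w); c=get_calibration("scene")
old=cv2.imread("pics/s5.png")
def pad(im,t):
    x0,y0,x1,y1=310,125,375,190; g=im[y0:y1,x0:x1].max(2); return g
for z,x,n in ((.152,.537,"raised"),(.087,.519,"latched"),(.081,.517,"stop")):
    u=proj(c,(x,.2945,z)); v,h=int(u[1]),int(u[0]); print(n,u.round(1),"before",old[v-2:v+3,h-2:h+3].max(2).mean(),"now",s[v-2:v+3,h-2:h+3].max(2).mean())
```

```text
grip 0.0007519555601118123 0.0 [-0.1  0.6 -0. ] [0.51792316 0.29494894 0.06997216] 59.0583
raised [330.8 146.7] before 14.28 now 63.32
latched [324.1 161.2] before 162.44 now 13.52
stop [323.5 162.4] before 162.48 now 17.32
```

Run:
```python
from h import *
line_to([.518,.295,.20],vel=.25); line_to([.50,.15,.25],vel=.3); wait(.1)
s=get_image("scene"); c=get_calibration("scene"); w=get_image("wrist"); cw=get_calibration("wrist"); cv2.imwrite("pics/s8.png",s); cv2.imwrite("pics/w8.png",w)
for z,x,n in ((.152,.537,"raised"),(.087,.519,"latched"),(.081,.517,"stop")):
    for nm,cc,im in (("scene",c,s),("wrist",cw,w)):
        u=proj(cc,(x,.2945,z)); v,h=int(u[1]),int(u[0]); print(n,nm,u.round(1),im[max(v-2,0):v+3,max(h-2,0):h+3].max(2).mean())
m=(s.max(2)<45).astype(np.uint8)[110:200,290:375]; n,l,st,ce=cv2.connectedComponentsWithStats(m); print([(x[:5].tolist(),y.round(1).tolist()) for x,y in zip(st[1:],ce[1:]) if x[4]>20]); print(current_clock())
m=(w.max(2)<45).astype(np.uint8)[0:225,0:170]; n,l,st,ce=cv2.connectedComponentsWithStats(m); print([(x[:5].tolist(),y.round(1).tolist()) for x,y in zip(st[1:],ce[1:]) if x[4]>40])
```

```text
raised scene [330.8 146.7] 152.12
raised wrist [108.  151.1] 186.88
latched scene [324.1 161.2] 32.76
latched wrist [137.2 159.8] 47.24
stop scene [323.5 162.4] 33.0
stop wrist [139.3 160.7] 48.24
[([0, 0, 9, 16, 115], [3.4, 6.5]), ([26, 47, 17, 11, 101], [34.0, 51.6])]
60.6917
[([86, 97, 37, 25, 249], [96.9, 110.5]), ([118, 129, 38, 56, 699], [134.6, 159.9]), ([0, 221, 23, 4, 86], [10.8, 222.5]), ([153, 222, 17, 3, 48], [161.5, 223.0])]
```

Run:
```python
from h import *
c=get_calibration("wrist"); im=get_image("wrist"); m=(im.max(2)<75).astype(np.uint8); n,l,st,ce=cv2.connectedComponentsWithStats(m); P=proj(c,(.519,.2945,.087)).astype(int)
print("pad still down",im[P[1],P[0]])
for n,q,z in (("capA",(.6455,.201),.109),("capB",(.5655,.201),.109),("wide",(.6055,.111),.109),("can",(.6055,.0213),.117)):
    u,v=proj(c,(*q,z)).round().astype(int); k=l[v,u]; print(n,st[k].tolist(),ray(c,*ce[k],z).round(4))
print(close_job(),current_clock())
```

```text
pad still down [47 46 49]
capA [200, 31, 20, 22, 333] [0.6419 0.1994 0.109 ]
capB [204, 114, 18, 17, 242] [0.5629 0.1996 0.109 ]
wide [286, 72, 19, 20, 274] [0.604  0.1117 0.109 ]
can [356, 51, 54, 61, 2384] [0.6058 0.025  0.117 ]
the job is handed in; nothing more can be done
the job is handed in; nothing more can be done
```

The job is handed in at about 61 s: by camera check all three containers are home in their own pockets (within 5 mm) and the lever stays down by itself, though I knocked the canister over once and had to re-place it, and `close_job()` gave no verdict.

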